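# Slide the dip pot onto its warming spot and switch it on

## Task

Keep the dip warm: with your fingertips, gently push the small lidded dip pot along the counter until it stands wholly within the smaller of the two round warming spots, then press the toggle switch on the short wall fully down to turn the heat on. The pot is only to be pushed: keep it flat on the counter, do not pinch, lift or carry it, and leave the other kitchenware where it stands.

Things in the scene. Friction and masses are not known exactly. Their poses are not given: they have to be found in the camera images.
- pot: The dip pot to be pushed: a straight-sided round white ceramic pot with its aluminium lid fixed on, standing upright on the counter. Ceramic 76 mm diameter, from the counter up to 40 mm; lid 78 mm diameter, 40 to 44 mm high; a lid knob 18 mm wide above it, top at 58 mm. Mass 0.3 to 0.65 kg; slides with ordinary friction and stays where it is left. Origin: centre of the underside; z up.
- spot_small: The smaller warming spot, the pot's goal: a dark glass disc 100 mm in diameter with a 4 mm steel rim round it (108 mm over all), flush with the counter (nothing to catch on). The pot must stand within the dark disc, so up to 12 mm off-centre is good. Origin: its centre at counter height. It may lie to the left or the right of the larger one.
- spot_large: The larger warming spot, not the goal: the same kind of flush disc, 150 mm in diameter (158 mm with rim). Origin: its centre.
- upstand: Fixed short stone wall at the left, 120 mm high, 180 wide, 40 thick, carrying the switch. Origin: counter height, below the middle of its front face; the front looks along its own -x (about world -y, turned up to 0.45 rad to +x), y runs along the wall, z up. The 86 mm switch plate stands 6 mm proud; the lever's hinge is at (-6, 0, 75) mm here, along y.
- toggle (a joint): Angle of the switch lever (rad): near 0 = up = off, 0.76 = fully down = on (the stop). At 0 the lever points out of the wall and 0.38 rad upward, at 0.76 it points 0.38 rad downward. Stiff by friction (about 1.2 N at the tip), no spring: it stays where it is left. Counts as on above 0.6.
- toggle_tip (a point): Centre of the 14 mm ball at the lever's end, 45 mm from the hinge (the stem is 8 mm thick). About 92 mm high when up, 58 mm when fully down; it moves with the lever.
- cups: Bystander: stack of four pastel plastic cups, 72 mm wide, 139 mm high, loose. Origin: centre of the underside.
- cup: Bystander: a single pastel plastic cup, 72 mm wide at the mouth, 85 mm high, loose. Origin: centre of the underside.
- bowl: Bystander: open white ceramic dipping bowl, 90 mm wide, 40 mm high, loose. Origin: centre of the underside.
- lid: Bystander: aluminium pan lid lying flat, 140 mm in diameter, 36 mm high with its knob, loose. Origin: centre of the underside.
- canister: Bystander: closed glass canister with a wooden top, 88 mm wide, 118 mm high, loose. Origin: centre of the underside.
- spoon: Bystander: steel spoon 150 mm long lying on the counter, loose. Origin: under the middle of it; x runs along it.
Mind the look-alikes: they are no part of the job. What is shaped like the upstand but blue is not meant.

How it is judged:
On the way, in this order (a step that is already met when the one before it is completed fails the run):
1. the dip pot stands at rest within the smaller warming spot (horizontal distance between pot and spot_small below 0.013 m and height (world z) of pot below 0.004 m and angle between pot's own z axis and vertical below 0.08 rad and linear speed of pot below 0.01 m/s), for 0.2 s.
2. the toggle is then pressed down to on (value of joint toggle above 0.6 rad), for 0.2 s.
At the end, for the whole second after the job is handed in: The pot stands upright and at rest on the counter within the smaller spot's dark disc (centre within 13 mm of the spot's), the toggle is down past 0.6 rad, and every bystander is within 20 mm of where it stood (all of step 1 and value of joint toggle above 0.6 rad and distance of each of cups, cup, bowl, lid, canister, spoon from where it was at the start of the episode below 0.02 m); the robot touches nothing.
It fails at once if the pot is lifted off the counter (over 6 mm) or tipped (over 0.2 rad) (height (world z) of pot above 0.006 m or angle between pot's own z axis and vertical above 0.2 rad).
It fails at once if the pot is squeezed or shoved hard (over 20 N from the fingers) (contact force between the fingers and pot above 20 N).
It fails at once if a bystander is moved by more than 20 mm (distance of any of cups, cup, bowl, lid, canister, spoon from where it was at the start of the episode above 0.02 m).
It also fails if it takes over 54 s, if anything falls off the work surface, if the arm or the gripper's body presses on something with over 40 N, if the wrist force passes 120 N, or if a joint passes its speed limit or range.

## Robot

A 6-joint arm with a two-finger parallel gripper is mounted at the origin on the work surface. World frame = base frame: x ahead of the robot, y to its left, z up, the work surface at z = 0. Lengths are in m, angles in rad, forces in N, time in s.
With the tool pointing down it reaches from about 0.3 to 0.875 m from the base axis. Payload 6.4 kg.
Tool frame: the origin (TCP) lies between the finger pads; the fingertips stand 17 mm ahead of it and the grasp point (between the pads) lies 2 mm behind it; z points along the fingers, y is the line along which they close (so a half turn about z gives the same grasp; the last joint's range is limited). The gripper opens to 85 mm and grips with 20 to 120 N. Pads are 22 mm wide; open, the fingers measure 114 mm over their backs; the gripper's body (76 mm by 85 mm) begins 54 mm behind the grasp point. The pads swing forward as they close: fully open they stand 13 mm farther back than shut.
Start: joints at [1.143, 0.181, 1.607, -0, 1.354, -0.206], TCP at [0.126, 0.561, 0.215] pointing down, gripper open.
Joint ranges: [-2.99, 2.99], [-0.89, 2.07], [0.3, 2.58], [-1.14, 4.28], [0, 2.63], [-3.12, 3.12]. Speed limits (rad/s): [2.57, 2.57, 3.01, 3.14, 3.14, 3.14].

## Interface

Orientations are given as [roll, pitch, yaw] about the fixed x, y, z axes, in that order (R = Rz(yaw) Ry(pitch) Rx(roll)).
In Python, from workcell import ctrl gives the robot as it stands.
- The arm moves only by the shell command python3 -m creep 'ROWS' [FORCE]. ROWS is JSON, one flat list of numbers, 7 for each row, row after row: the shift along the tool's x, y, z in mm, then the turn, a rotation vector about the tool's x, y, z in degrees, then the closure, from -1 (fully open) to 1 (shut). A call has 1 to 5 rows; each row shifts and turns the commanded pose from where the row before left it, along the tool's axes as they then stand; what a row does not reach is not made up. A row lasts 1/12 s, in which the tool goes at most 41.7 mm and 7.16 degrees, less where a joint would pass 70% of its speed; a pose out of reach is approached as far as the arm can. A call is refused whole if a number of a shift passes 41.7 or a number of a turn 7.16, either way. A call with a gripper value outside its range is refused whole. The fingers move at their own pace and stop on an object; FORCE is the grip in N (left out, the last holds). Time passes only in rows, so rows that do not move let the fingers close. It gives the time, the measured TCP pose, the force, the opening and the grip force at its end, in the units of the state.
- ctrl.sense(): the state, without advancing time (a new reading comes with each control period).
- ctrl.grab_frame(name): name is "side" or "top"; returns a dict with "pixels" (420x560x3 uint8, red, green, blue), "depth" (420x560 float32, m along the optical axis (not along the pixel's ray), 0 where there is no reading), "fx", "fy", "cx", "cy" (pixels), "R" (3x3) and "t" (3): a world point X has camera coordinates R X + t. Camera axes: x right, y down, z forward; pixel columns grow to the right and rows downward; lengths in m; the calibration is good to about 2 mm. A picture is of the moment at which its call begins.
- ctrl.sign_off(): hands the job in; it is judged then, once.
The state is a dict: "time": time; "qpos": joint angles; "qvel": joint speeds; "effort": joint torques, N m; "position": TCP position; "eef_rot": TCP orientation; "force": force on the tool from outside, world axes, zero at the start; "ft_torque": the same for the moment, N m; "grip_width": finger opening in m; "gripper_force": force on a finger pad.
Only numpy, scipy, OpenCV 4.12 (cv2) and the standard library are available. Lean on these libraries where they do the work, as an engineer would, in place of code of your own. Each camera call takes 0.05 s, during which the arm holds its last target. There are 200 camera calls.

## Working session

There is one attempt and no reset: what is moved stays moved. The work goes in short steps, Python scripts to look and compute and a shell command to move; the robot and the scene stay as the last step left them, time stands still between calls to the robot, and variables do not carry over. Pictures are saved under pics/ and viewed, at most 12 in all, crops included, and the job is handed in when it is done.

```bash
mkdir -p pics; cat > h.py <<'E'
import numpy as np,cv2
from workcell import ctrl
def grab(n,f=None):
    d=ctrl.grab_frame(n)
    if f: cv2.imwrite('pics/'+f,d['pixels'][:,:,::-1])
    return d
def world(d,mask=None):
    z=d['depth'];v,u=np.mgrid[:z.shape[0],:z.shape[1]]
    c=np.stack([(u-d['cx'])/d['fx']*z,(v-d['cy'])/d['fy']*z,z],-1)
    return (c-np.array(d['t']))@np.array(d['R'])
E
python3 - <<'E'
from h import *
for n in('top','side'):
    d=grab(n,n+'0.png'); np.savez('pics/'+n+'0.npz',**d)
    print(n,d['fx'],-np.array(d['R']).T@np.array(d['t']))
s=ctrl.sense();print(s)
E
```

```text
top 388.6288406150028 [0.31210777 0.03163024 1.25531712]
side 399.9610941065831 [ 0.0852457  -0.69784661  0.67033252]
{'time': 0.1, 'qpos': array([ 1.14269310e+00,  1.81507031e-01,  1.60789632e+00, -1.35364811e-05,
        1.35382298e+00, -2.06298372e-01]), 'qvel': array([ 0.0005944 , -0.00167706, -0.00148306,  0.00194635, -0.00018715,
        0.00142935]), 'effort': array([-6.47085271e-04, -4.45873618e+01, -3.52240670e+01, -3.37687943e-04,
        4.10866269e-03, -8.33280581e-06]), 'position': array([0.12625717, 0.56042614, 0.21415727]), 'eef_rot': array([-3.13999090e+00, -3.21706400e-04,  2.91979047e+00]), 'force': array([ 0.17933664, -0.44463602,  0.10496936]), 'ft_torque': array([-0.00879983,  0.01016026,  0.01138134]), 'gripper_force': 0.0, 'grip_width': 0.08542084337060225}
```

View pics/top0.png

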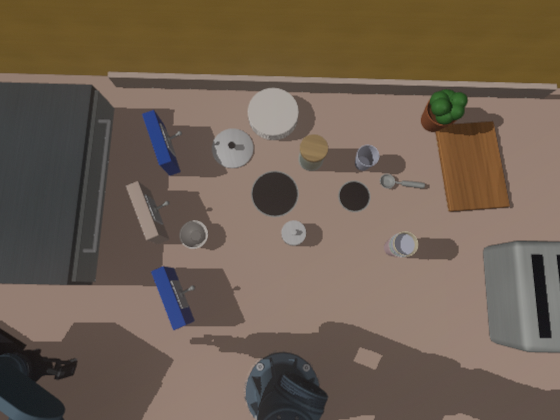

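View pics/side0.png

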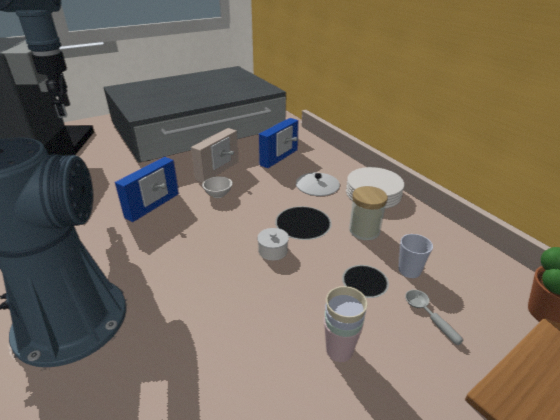

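The top view shows the pot at (293,233), the small spot at (354,196), the large spot at (275,194), and the stone upstand at (147,210) with its lever tip at about (165,204). The bowl is at (194,235), the canister at (313,150), the cup at (367,158), the cup stack at (403,245) and the spoon at (400,183).

```bash
python3 - <<'E'
from h import *
d=dict(np.load('pics/top0.npz')); W=world(d); g=d['pixels'].max(2)
s=dict(np.load('pics/side0.npz')); V=world(s)
def box(u0,u1,v0,v1): 
    m=np.zeros(g.shape,bool); m[v0:v1,u0:u1]=1; return m
print('counter z',np.median(W[250:260,230:280,2]))
for n,b in(('small',box(332,378,175,217)),('large',box(245,305,165,222))):
    m=b&(g<60)&(W[...,2]<.01); p=W[m]
    c=cv2.minEnclosingCircle(p[:,:2].astype(np.float32)); print(n,p[:,:2].mean(0),c,np.median(p[:,2]))
for nm,P,b,lo,hi in(('pot',W,box(275,312,215,252),.034,.05),('knob',W,box(275,312,215,252),.053,.07),('potside',V,box(250,295,225,265),.034,.05),('knobside',V,box(250,295,225,265),.052,.07),
  ('bowl',W,box(175,213,215,253),.02,.05),('canister',W,box(295,332,130,175),.1,.14),('cup',W,box(352,384,140,178),.07,.1),('cups',W,box(384,422,228,265),.12,.16),('lid',W,box(208,258,125,170),.005,.05),('spoon',W,box(375,430,168,196),.006,.05)):
    m=b&(P[...,2]>lo)&(P[...,2]<hi); p=P[m]
    if len(p): print(nm,len(p),p.mean(0).round(4),'minmax mid',((p.min(0)+p.max(0))/2).round(4),np.ptp(p,axis=0).round(3),cv2.minEnclosingCircle(p[:,:2].astype(np.float32)))
m=box(120,162,175,245)&(W[...,2]>.11)&(W[...,2]<.13); p=W[m][:,:2].astype(np.float32)
r=cv2.minAreaRect(p); print('wall',len(p),r,cv2.boxPoints(r).round(4).tolist(),W[m][:,2].mean())
m=box(150,175,195,220)&(W[...,2]>.05)&(W[...,2]<.108)
for v,u in np.argwhere(m): print(u,v,W[v,u].round(4),d['pixels'][v,u])
E
python3 - <<'E'
import cv2,numpy as np
a=cv2.imread('pics/top0.png')[160:260,110:220];b=cv2.imread('pics/side0.png')[120:200,180:260]
cv2.imwrite('pics/c1.png',np.hstack([cv2.resize(a,(440,400),interpolation=2),cv2.resize(b,(360,400),interpolation=2)]))
E
```

```text
counter z 0.0006561630684406255
small [ 0.60769002 -0.22486125] ((0.608106791973114, -0.22472752630710602), 0.04790332168340683) 0.0013639041484680627
large [0.60982448 0.03935006] ((0.6104578375816345, 0.039493221789598465), 0.07269848138093948) 0.0017996496039474302
pot 443 [ 0.4771 -0.0242  0.0446] minmax mid [ 0.4775 -0.0243  0.0426] [0.077 0.073 0.015] ((0.4778086245059967, -0.024346590042114258), 0.03890334069728851)
knob 26 [ 0.477  -0.0236  0.0577] minmax mid [ 0.4767 -0.0237  0.0575] [0.015 0.016 0.009] ((0.4771035313606262, -0.02336161583662033), 0.008483647368848324)
potside 522 [ 0.471  -0.031   0.0432] minmax mid [ 0.4741 -0.0263  0.0412] [0.076 0.078 0.014] ((0.47452312707901, -0.025778066366910934), 0.04007997736334801)
knobside 35 [ 0.4736 -0.0276  0.057 ] minmax mid [ 0.4734 -0.0262  0.0565] [0.019 0.019 0.007] ((0.47336962819099426, -0.026651090011000633), 0.009967026300728321)
bowl 314 [0.4687 0.2951 0.033 ] minmax mid [0.4656 0.2895 0.0328] [0.087 0.086 0.026] ((0.4652697443962097, 0.28946688771247864), 0.04454219713807106)
canister 629 [ 0.7299 -0.0794  0.1184] m
[... 6141 characters left out ...]
11 0.3946 0.0827] [71 68 67]
158 216 [0.5135 0.3958 0.0691] [71 68 67]
159 216 [0.516  0.3971 0.0547] [72 69 67]
156 217 [0.5039 0.3899 0.1068] [71 69 67]
157 217 [0.5066 0.3918 0.0912] [71 68 68]
158 217 [0.5094 0.3938 0.0747] [71 69 67]
159 217 [0.512  0.3953 0.0597] [72 69 68]
156 218 [0.5018 0.3915 0.101 ] [71 69 67]
157 218 [0.5025 0.3895 0.0977] [71 68 68]
158 218 [0.5059 0.3928 0.0773] [71 68 67]
159 218 [0.5077 0.3929 0.067 ] [71 68 68]
160 218 [0.5092 0.3925 0.0581] [74 70 69]
156 219 [0.4977 0.3891 0.1078] [72 70 69]
157 219 [0.4995 0.3894 0.0972] [71 67 67]
158 219 [0.5013 0.3897 0.0866] [72 68 68]
159 219 [0.5038 0.3913 0.0712] [72 69 68]
160 219 [0.5053 0.3908 0.0628] [72 69 68]
```

View pics/c1.png

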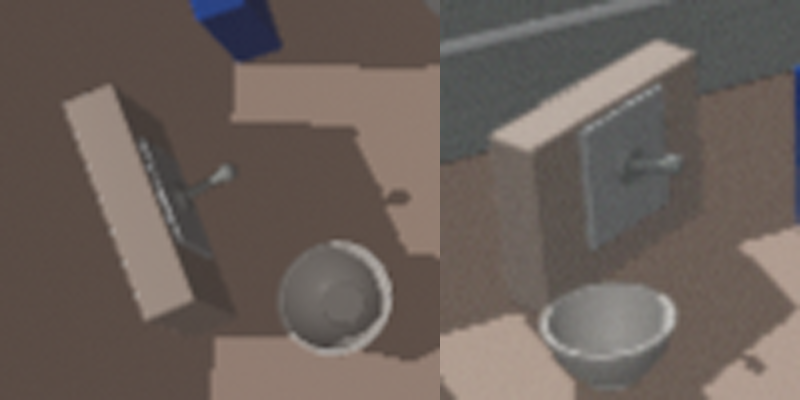

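```bash
python3 -m creep '[0,0,0,0,0,6.3,-0.2, 0,0,0,0,0,6.3,-0.2, 0,0,0,0,0,6.3,-0.2, 0,0,0,0,0,6.3,-0.2, 0,0,0,0,0,6.3,-0.2]'
python3 -m creep '[0,0,0,0,0,6.3,-0.2, 0,0,0,0,0,6.3,-0.2, -20,0,0,0,0,0,-0.2, -40,-2,0,0,0,0,-0.2, -40,-2,0,0,0,0,-0.2]'
python3 -m creep '[-40,-2,0,0,0,0,-0.2, -40,-2,0,0,0,0,-0.2, -40,-2,0,0,0,0,-0.2, -40,-2,0,0,0,0,-0.2, -40,-2,0,0,0,0,-0.2]'
python3 -m creep '[-40,-2,0,0,0,0,-0.2, -40,-2,0,0,0,0,-0.2, -40,-2,0,0,0,0,-0.2, -40,-2,0,0,0,0,-0.2, -40,-2,0,0,0,0,-0.2]'
cat >> h.py <<'E'
from scipy.spatial.transform import Rotation as Ro
def rel(target,yaw=None,s=None):
    s=s or ctrl.sense(); R=Ro.from_euler('xyz',s['eef_rot'])
    sh=R.inv().apply(np.array(target)-s['position'])*1e3
    print('t',s['time'],'pos',s['position'].round(4),'rpy',s['eef_rot'].round(3),'w',round(s['grip_width'],4),'F',s['force'].round(1),'shift',sh.round(1))
    if yaw is not None: print('turn',np.degrees((R.inv()*Ro.from_euler('xyz',[np.pi,0,yaw])).as_rotvec()).round(2))
E
python3 -c "
from h import *
rel([.4295,.046,.12],2.15)"
```

```text
time: 0.52
position: [0.1263, 0.5606, 0.2144]
eef_rot: [-3.141, 0.0, 2.365]
force: [-0.5, -0.7, 1.3]
grip_width: 0.051
gripper_force: 0.0
time: 0.93
position: [0.1776, 0.4742, 0.2143]
eef_rot: [-3.141, 0.001, 2.153]
force: [1.8, 0.0, -1.2]
grip_width: 0.0513
gripper_force: 0.0
time: 1.35
position: [0.2792, 0.3005, 0.2148]
eef_rot: [-3.142, 0.0, 2.151]
force: [0.7, -0.4, -0.7]
grip_width: 0.0512
gripper_force: 0.0
time: 1.77
position: [0.3805, 0.1275, 0.215]
eef_rot: [3.141, 0.0, 2.15]
force: [1.7, -0.2, -0.7]
grip_width: 0.0512
gripper_force: 0.0
t 1.7667 pos [0.3805 0.1275 0.215 ] rpy [3.141 0.    2.15 ] w 0.0512 F [ 1.7 -0.2 -0.7] shift [-95.   -3.6  95. ]
turn [0.02 0.01 0.  ]
```

```bash
python3 -m creep '[-36,-1,0,0,0,0,-0.2, -36,-1,20,0,0,0,-0.2, -20,-1,35,0,0,0,-0.2, 0,0,40,0,0,0,-0.2, 0,0,40,0,0,0,-0.2]'
python3 -m creep '[0,0,30,0,0,0,-0.2, 0,0,15,0,0,0,-0.2, 0,0,10,0,0,0,-0.2, 0,0,0,0,0,0,-0.2, 0,0,0,0,0,0,-0.2]'
python3 - <<'E'
from h import *
grab('side','s1.png'); d=grab('top'); 
W=world(d); m=(W[...,2]>.05)&(W[...,2]<.065); 
b=np.zeros(m.shape,bool); b[210:255,270:315]=1; print(W[m&b].mean(0))
P=[.4755,-.025];S=np.array([.607,-.225]);u=S-P;u/=np.linalg.norm(u);rel([*(S-u*.04),.025],np.arctan2(-u[1],-u[0]))
E
```

```text
time: 2.18
position: [0.429, 0.0492, 0.079]
eef_rot: [3.14, 0.002, 2.147]
force: [1.0, -0.6, -1.4]
grip_width: 0.0511
gripper_force: 0.0
time: 2.6
position: [0.4281, 0.0508, 0.0252]
eef_rot: [-3.141, -0.0, 2.15]
force: [-0.0, -0.3, 0.7]
grip_width: 0.0511
gripper_force: 0.0
[ 0.47795449 -0.04740532  0.05069864]
t 2.7 pos [0.4293 0.0506 0.0263] rpy [3.14e+00 2.00e-03 2.15e+00] w 0.0512 F [ 0.4  0.1 -0. ] shift [-287.9   -2.4    1.9]
turn [ 0.11  0.1  -0.12]
```

View pics/s1.png

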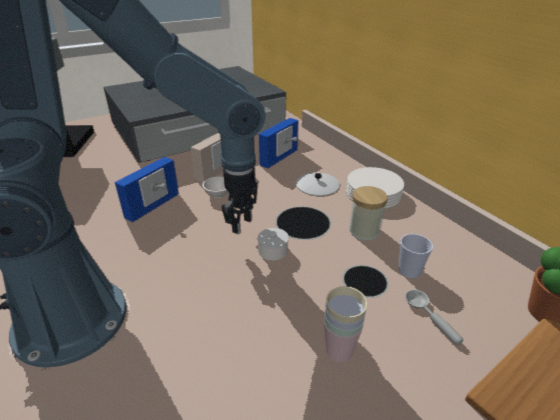

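The side view shows the open fingers at (240,215), just behind the pot at (273,245), and the path to the small spot at (365,281) is free. I'll push now.

```bash
python3 -m creep '[-15,0,1,0,0,0,-0.2, -15,-1,0,0,0,0,-0.2, -4,-1,0,0,0,0,-0.2, -4,0,0,0,0,0,-0.2, -4,0,0,0,0,0,-0.2]'
python3 -m creep '[-4,0,0,0,0,0,-0.2, -4,0,0,0,0,0,-0.2, -4,0,0,0,0,0,-0.2, -5,0,0,0,0,0,-0.2, -5,0,0,0,0,0,-0.2]'
python3 -m creep '[-6,0,0,0,0,0,-0.2, -7,0,0,0,0,0,-0.2, -7,0,0,0,0,0,-0.2, -6,0,0,0,0,0,-0.2, -4,0,0,0,0,0,-0.2]'
python3 - <<'E'
from h import *
grab('side','s2.png'); rel([.5851,-.1917,.025])
E
```

```text
time: 3.12
position: [0.4497, 0.0144, 0.0247]
eef_rot: [3.141, 0.001, 2.15]
force: [0.4, 0.0, 0.5]
grip_width: 0.0514
gripper_force: 0.0
time: 3.53
position: [0.461, -0.003, 0.0244]
eef_rot: [-3.141, -0.002, 2.15]
force: [-3.4, 6.0, 10.2]
grip_width: 0.051
gripper_force: 5.1
time: 3.95
position: [0.4779, -0.0287, 0.0244]
eef_rot: [3.141, -0.001, 2.15]
force: [-3.5, 7.0, 9.2]
grip_width: 0.0512
gripper_force: 5.2
t 4.0 pos [ 0.4784 -0.0293  0.0245] rpy [ 3.141 -0.     2.15 ] w 0.0507 F [-0.4  0.6  3.2] shift [-194.3    0.4   -0.6]
```

View pics/s2.png

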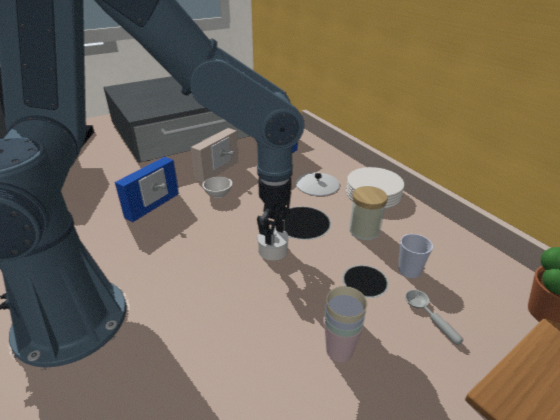

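```bash
python3 - <<'E'
from h import *
d=grab('side');t=grab('top')
def pix(d,X): c=np.array(d['R'])@X+d['t']; return c[0]/c[2]*d['fx']+d['cx'],c[1]/c[2]*d['fy']+d['cy']
p=ctrl.sense()['position']; print('tcp px',pix(d,p),pix(t,p))
for n,P,i in(('side',world(d),d),('top',world(t),t)):
    q=P-np.array([p[0],p[1],0]); m=(abs(q[...,0])<.1)&(abs(q[...,1])<.1)&(i['pixels'].min(2)>90)
    for lo,hi in((.006,.036),(.036,.05),(.05,.065)):
        k=m&(P[...,2]>lo)&(P[...,2]<hi); 
        if k.sum(): print(n,lo,k.sum(),P[k].min(0).round(3),P[k].max(0).round(3))
a=d['pixels'][190:290,210:330,::-1];b=t['pixels'][180:280,240:360,::-1]
cv2.imwrite('pics/c2.png',np.hstack([cv2.resize(x,(400,400),interpolation=2)for x in(a[:,:100],b[:,:100])]))
E
```

```text
tcp px (np.float64(275.0064855924099), np.float64(243.32284707653065)) (np.float64(294.7882536017973), np.float64(232.30676114849393))
side 0.006 268 [ 0.436 -0.065  0.006] [ 0.499 -0.013  0.036]
side 0.036 324 [ 0.435 -0.065  0.036] [0.511 0.009 0.048]
side 0.05 20 [ 0.444 -0.057  0.051] [ 0.483 -0.025  0.064]
top 0.006 11 [ 0.387 -0.128  0.006] [0.516 0.067 0.027]
top 0.036 131 [ 0.442 -0.042  0.037] [0.495 0.012 0.049]
top 0.05 1 [0.481 0.009 0.05 ] [0.481 0.009 0.05 ]
```

View pics/c2.png

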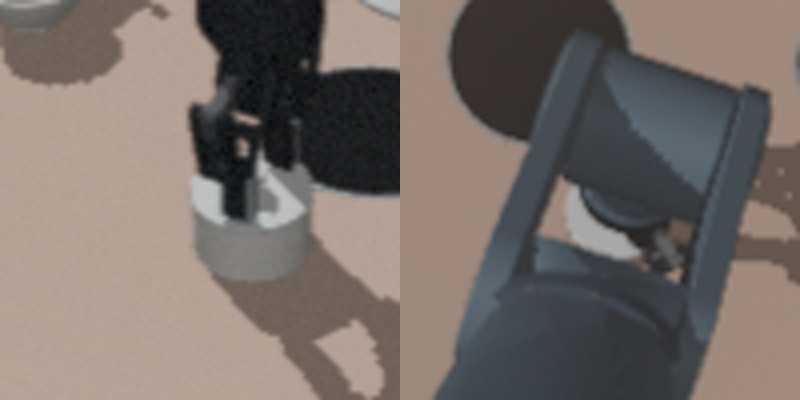

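The crop shows the fingertips on top of the lid, at crop (240,215), and the pot still in its place. The tips stand higher than the TCP reading suggests. I'll lift straight up and measure the real tip height.

```bash
python3 -m creep '[0,0,-5,0,0,0,-0.2, 0,0,-15,0,0,0,-0.2, 0,0,-20,0,0,0,-0.2, 0,0,-20,0,0,0,-0.2, 0,0,0,0,0,0,-0.2]'
python3 - <<'E'
from h import *
d=grab('side','s3.png');P=world(d);p=ctrl.sense()['position'];rel([0,0,0],2.15)
q=P-p; m=(np.linalg.norm(q[...,:2],axis=-1)<.09)&(P[...,2]>.05)&(P[...,2]<.25)&(d['pixels'].max(2)<80)
for lo in np.arange(.05,.2,.01):
    k=m&(P[...,2]>lo)&(P[...,2]<lo+.01)
    if k.sum(): print(round(lo,2),k.sum(),P[k].min(0).round(3),P[k].max(0).round(3))
v,u=np.nonzero(m);print(u.min(),u.max(),v.min(),v.max())
cv2.imwrite('pics/c3.png',cv2.resize(d['pixels'][150:280,210:340,::-1],(520,520),interpolation=2))
E
```

```text
time: 4.52
position: [0.4803, -0.0297, 0.0877]
eef_rot: [3.138, 0.005, 2.15]
force: [1.4, -0.2, 0.3]
grip_width: 0.0511
gripper_force: 0.0
t 4.5667 pos [ 0.4794 -0.0295  0.086 ] rpy [3.139 0.004 2.15 ] w 0.0511 F [-0.6  0.4 -0.8] shift [ 287.5 -385.2   84. ]
turn [0.16 0.2  0.02]
0.1 4 [ 0.499 -0.023  0.107] [ 0.508 -0.009  0.109]
0.11 43 [ 0.444 -0.057  0.11 ] [ 0.511 -0.008  0.12 ]
0.12 52 [ 0.443 -0.058  0.121] [ 0.507 -0.008  0.13 ]
0.13 47 [ 0.443 -0.059  0.13 ] [ 0.507 -0.011  0.14 ]
0.14 27 [ 0.449 -0.06   0.14 ] [ 0.509 -0.011  0.149]
0.15 58 [ 0.426 -0.072  0.151] [ 0.53  -0.011  0.16 ]
0.16 82 [ 0.423 -0.072  0.16 ] [ 0.532 -0.01   0.17 ]
0.17 98 [ 0.422 -0.075  0.17 ] [ 0.538 -0.004  0.18 ]
0.18 108 [ 0.419 -0.075  0.18 ] [ 0.536 -0.     0.19 ]
0.19 101 [ 0.418 -0.078  0.19 ] [ 0.54  -0.005  0.2  ]
0.2 135 [ 0.417 -0.077  0.2  ] [ 0.539 -0.006  0.21 ]
257 292 166 223
```

View pics/c3.png

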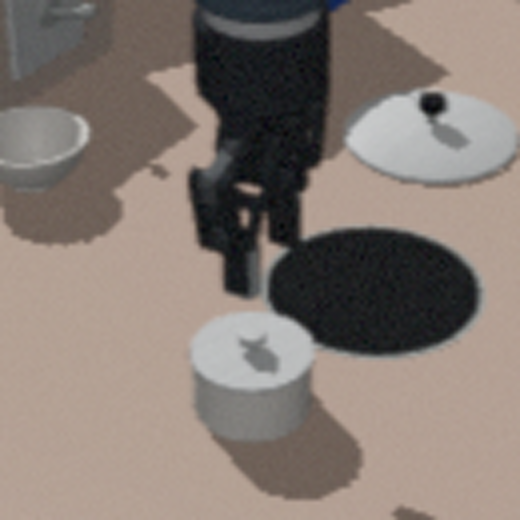

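The crop shows the fingers free above the pot, with the pot at crop (252,370). The tips sit at z≈0.107 against a reported TCP z of 0.086, so the real tip height is the reported z plus about 20 mm. I'll back off and come down lower.

```bash
python3 -m creep '[30,0,0,0,0,0,-0.2, 35,0,0,0,0,0,-0.2, 30,0,15,0,0,0,-0.2, 0,0,30,0,0,0,-0.2, 0,0,25,0,0,0,-0.2]'
python3 -m creep '[0,0,12,0,0,0,-0.2, 0,0,6,0,0,0,-0.2, 0,0,0,0,0,0,-0.2]'
python3 - <<'E'
from h import *
d=grab('side','s4.png');P=world(d);p=ctrl.sense()['position'];rel([.5851,-.1917,-.012],2.15)
q=P-p; m=(np.linalg.norm(q[...,:2],axis=-1)<.075)&(P[...,2]>.004)&(P[...,2]<.15)&(d['pixels'].max(2)<70)
for lo in np.arange(0,.05,.01):
    k=m&(P[...,2]>lo)&(P[...,2]<lo+.01)
    if k.sum(): print(round(lo,2),k.sum(),P[k].min(0).round(3),P[k].max(0).round(3))
b=np.zeros(m.shape,bool);b[222:265,250:298]=1
m=b&(P[...,2]>.036)&(P[...,2]<.05)&(d['pixels'].max(2)>100);print('lid',m.sum(),cv2.minEnclosingCircle(P[m][:,:2].astype(np.float32)))
m=b&(P[...,2]>.052)&(P[...,2]<.07);print('knob',m.sum(),P[m].mean(0))
E
```

```text
time: 4.98
position: [0.4243, 0.0519, 0.0127]
eef_rot: [3.141, 0.0, 2.153]
force: [-0.4, -0.3, -0.2]
grip_width: 0.051
gripper_force: 0.0
time: 5.23
position: [0.4238, 0.0508, -0.0058]
eef_rot: [-3.138, -0.003, 2.15]
force: [0.3, 0.7, -0.2]
grip_width: 0.0509
gripper_force: 0.0
t 5.2833 pos [ 0.4249  0.0506 -0.0047] rpy [-3.14e+00 -2.00e-03  2.15e+00] w 0.0515 F [0.5 0.8 0.3] shift [-290.5    1.5    6.8]
turn [-0.1  -0.09  0.  ]
0.01 7 [0.442 0.059 0.015] [0.45  0.073 0.02 ]
0.02 30 [0.389 0.023 0.02 ] [0.451 0.07  0.03 ]
0.03 31 [0.388 0.022 0.031] [0.45  0.072 0.04 ]
0.04 36 [0.388 0.023 0.04 ] [0.451 0.072 0.05 ]
lid 507 ((0.4685392677783966, -0.003225274384021759), 0.06206171214580536)
knob 33 [ 0.47380519 -0.02693007  0.05679742]
```

```bash
python3 -m creep '[-15,0.5,3,0,0,0,-0.2, -15,1,0,0,0,0,-0.2, -4,0,0,0,0,0,-0.2, -4,0,0,0,0,0,-0.2, -4,0,0,0,0,0,-0.2]'
python3 -m creep '[-3,0,0,0,0,0,-0.2, -3,0,0,0,0,0,-0.2, -3,0,0,0,0,0,-0.2, -3,0,0,0,0,0,-0.2, -3,0,0,0,0,0,-0.2]'
python3 -m creep '[-5,0,0,0,0,0,-0.2, -5,0,0,0,0,0,-0.2, -5,0,0,0,0,0,-0.2, -5,0,0,0,0,0,-0.2, -5,0,0,0,0,0,-0.2]'
python3 - <<'E'
from h import *
d=grab('side','s5.png');P=world(d);rel([.5851,-.1917,-.009])
m=(P[...,2]>.036)&(P[...,2]<.05)&(d['pixels'].min(2)>110)&(P[...,0]>.42)&(P[...,0]<.6)&(P[...,1]<.05)&(P[...,1]>-.2);print('lid',m.sum(),cv2.minEnclosingCircle(P[m][:,:2].astype(np.float32)))
m=(P[...,2]>.052)&(P[...,2]<.06)&(d['pixels'].min(2)>90)&(P[...,0]>.42)&(P[...,0]<.6)&(P[...,1]<.05)&(P[...,1]>-.2);print('knob',m.sum(),P[m].mean(0),P[m].std(0))
E
```

```text
time: 5.7
position: [0.4505, 0.0156, -0.0065]
eef_rot: [3.141, 0.0, 2.149]
force: [0.7, 0.1, 0.8]
grip_width: 0.0511
gripper_force: 0.0
time: 6.12
position: [0.4575, 0.004, -0.0073]
eef_rot: [-3.141, -0.002, 2.15]
force: [-1.5, 2.9, 0.5]
grip_width: 0.0511
gripper_force: 1.7
time: 6.53
position: [0.4722, -0.0178, -0.0071]
eef_rot: [-3.142, 0.0, 2.15]
force: [-1.8, 2.0, -0.0]
grip_width: 0.0514
gripper_force: 1.4
t 6.5833 pos [ 0.4731 -0.0187 -0.0068] rpy [3.141e+00 1.000e-03 2.150e+00] w 0.0514 F [-0.2 -0.1 -1.4] shift [-206.1   -0.9    2.4]
lid 489 ((0.4925421178340912, -0.05187215656042099), 0.04029828682541847)
knob 37 [ 0.48998334 -0.05316595  0.05693823] [0.01023596 0.00517368 0.00177393]
```

View pics/s5.png

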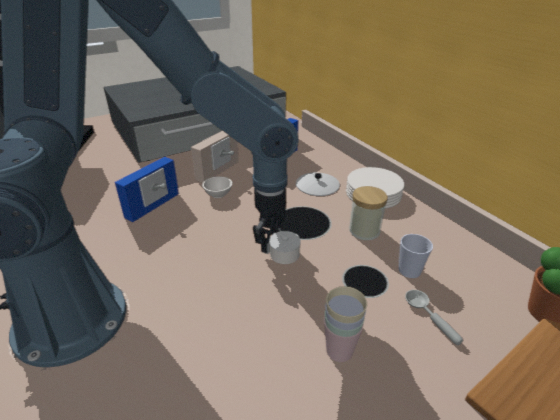

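The side view shows the fingers nested behind the pot at (285,245), which now slides along as intended at about 3 N. I'll keep pushing to about 25 mm short.

```bash
python3 -m creep '[-7,0,0,0,0,0,-0.2, -9,0,0,0,0,0,-0.2, -10,0,0,0,0,0,-0.2, -10,0,0,0,0,0,-0.2, -10,0,0,0,0,0,-0.2]'
python3 -m creep '[-10,0,0,0,0,0,-0.2, -10,0,0,0,0,0,-0.2, -10,0,0,0,0,0,-0.2, -10,0,0,0,0,0,-0.2, -10,0,0,0,0,0,-0.2]'
python3 -m creep '[-10,0,0,0,0,0,-0.2, -10,0,0,0,0,0,-0.2, -10,0,0,0,0,0,-0.2, -10,0,0,0,0,0,-0.2, -10,0,0,0,0,0,-0.2]'
python3 -m creep '[-10,0,0,0,0,0,-0.2, -9,0,0,0,0,0,-0.2, -7,0,0,0,0,0,-0.2, -5,0,0,0,0,0,-0.2, -3,0,0,0,0,0,-0.2]'
cat >> h.py <<'E'
def pot(d):
    P=world(d);m=(P[...,2]>.036)&(P[...,2]<.05)&(d['pixels'].min(2)>110)&(P[...,0]>.45)&(P[...,0]<.68)&(P[...,1]<.05)&(P[...,1]>-.3);
    if m.sum()>5:print('lid',m.sum(),cv2.minEnclosingCircle(P[m][:,:2].astype(np.float32)))
    m=(P[...,2]>.052)&(P[...,2]<.06)&(d['pixels'].min(2)>90)&(P[...,0]>.45)&(P[...,0]<.68)&(P[...,1]<.05)&(P[...,1]>-.3);print('knob',m.sum(),P[m].mean(0),P[m].std(0))
    m=(abs(P[...,2])<.006)&(d['pixels'].max(2)<60)&(P[...,0]>.53)&(P[...,0]<.68)&(P[...,1]<-.15)&(P[...,1]>-.3)
    if m.sum()>5:print('spot',m.sum(),cv2.minEnclosingCircle(P[m][:,:2].astype(np.float32)))
E
python3 - <<'E'
from h import *
d0=dict(np.load('pics/side0.npz'));pot(d0)
d=grab('side','s6.png');rel([.5851,-.1917,-.009]);pot(d)
E
```

```text
time: 7.0
position: [0.4979, -0.057, -0.007]
eef_rot: [3.141, 0.0, 2.15]
force: [-1.4, 2.3, -0.3]
grip_width: 0.0513
gripper_force: 1.4
time: 7.42
position: [0.525, -0.0986, -0.007]
eef_rot: [-3.142, -0.0, 2.15]
force: [-1.2, 1.6, -0.5]
grip_width: 0.0516
gripper_force: 1.5
time: 7.83
position: [0.5523, -0.1403, -0.0071]
eef_rot: [-3.142, -0.0, 2.15]
force: [-1.7, 2.5, 0.2]
grip_width: 0.0509
gripper_force: 1.5
time: 8.25
position: [0.5708, -0.1686, -0.007]
eef_rot: [3.142, 0.0, 2.15]
force: [-2.0, 2.3, -0.2]
grip_width: 0.0513
gripper_force: 1.6
lid 405 ((0.4746280014514923, -0.025241956114768982), 0.039535559713840485)
knob 33 [ 0.4737001  -0.02741061  0.05678707] [0.00478903 0.00471175 0.00156773]
spot 885 ((0.6066902279853821, -0.22690308094024658), 0.04910770058631897)
t 8.3 pos [ 0.571  -0.1688 -0.007 ] rpy [3.141e+00 1.000e-03 2.150e+00] w 0.0515 F [0.  1.  0.8] shift [-26.9  -0.7   2. ]
lid 590 ((0.5914203524589539, -0.2022433578968048), 0.0405811071395874)
knob 47 [ 0.58933465 -0.20199879  0.05671421] [0.00959728 0.00997823 0.00194083]
spot 426 ((0.6106361150741577, -0.235507071018219), 0.0462898425757885)
```

```bash
python3 -m creep '[-5,0,0,0,0,0,-0.2, -6,0,0,0,0,0,-0.2, -6,0,0,0,0,0,-0.2, -5,0,0,0,0,0,-0.2, -3,0,0,0,0,0,-0.2]'
python3 -m creep '[-2,0,0,0,0,0,-0.2, -1,0,0,0,0,0,-0.2, 0,0,0,0,0,0,-0.2, 8,0,0,0,0,0,-0.2, 25,0,0,0,0,0,-0.2]'
python3 -m creep '[30,0,0,0,0,0,-0.2, 40,0,0,0,0,0,-0.2, 30,0,-30,0,0,0,-0.2, 20,0,-40,0,0,0,-0.2, 40,0,-40,0,0,0,-0.2]'
python3 -m creep '[40,0,-40,0,0,0,-0.2, 40,0,-20,0,0,0,-0.2, 40,0,0,0,0,0,-0.2, 0,0,0,0,0,0,-0.2]'
python3 - <<'E'
from h import *
rel([.56,.35,.2])
for n in('side','top'): pot(grab(n,n+'7.png'))
E
```

```text
time: 8.72
position: [0.5847, -0.1897, -0.0069]
eef_rot: [3.141, 0.001, 2.15]
force: [-1.3, 1.1, -0.1]
grip_width: 0.0512
gripper_force: 1.4
time: 9.13
position: [0.5699, -0.1664, -0.0059]
eef_rot: [3.14, 0.005, 2.148]
force: [0.5, -0.0, 0.8]
grip_width: 0.0509
gripper_force: 0.0
time: 9.55
position: [0.4869, -0.0399, 0.0909]
eef_rot: [3.141, 0.002, 2.15]
force: [0.9, 0.1, 0.6]
grip_width: 0.0511
gripper_force: 0.0
time: 9.88
position: [0.4255, 0.0534, 0.1382]
eef_rot: [3.14, -0.0, 2.154]
force: [-0.5, -0.4, -1.0]
grip_width: 0.0513
gripper_force: 0.0
t 9.8833 pos [0.4255 0.0534 0.1382] rpy [ 3.14  -0.     2.154] w 0.0513 F [-0.5 -0.4 -1. ] shift [173.5 275.7 -61.2]
lid 638 ((0.6054086685180664, -0.22556088864803314), 0.040683042258024216)
knob 44 [ 0.60500126 -0.22689291  0.05654372] [0.0046296  0.00468216 0.00200994]
spot 201 ((0.604094922542572, -0.22818340361118317), 0.04860110208392143)
lid 401 ((0.6097368597984314, -0.22406956553459167), 0.03968508541584015)
knob 23 [ 0.60845993 -0.22461447  0.05701936] [0.00489661 0.00744214 0.00196637]
spot 104 ((0.6079056262969971, -0.22516395151615143), 0.04800917208194733)
```

View pics/top7.png

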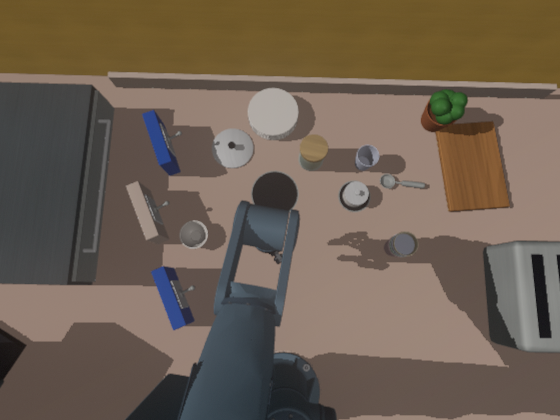

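The pot at (355,195) stands inside the dark disc, about 2 mm off-centre, and the bystanders haven't moved. Next I'll close the fingers, turn them square to the wall and hover over the lever tip.

```bash
python3 -m creep '[0,0,-20,0,0,4.9,1, 0,0,-20,0,0,4.9,1, 0,0,-20,0,0,0,1, 0,0,0,0,0,0,1, 0,0,0,0,0,0,1]'
python3 -c "
from h import *
rel([.553,.363,.15],1.98)"
```

```text
time: 10.4
position: [0.4299, 0.0479, 0.1979]
eef_rot: [3.139, 0.002, 1.978]
force: [-0.7, -0.5, 0.3]
grip_width: 0.0002
gripper_force: 0.0
t 10.4 pos [0.4299 0.0479 0.1979] rpy [3.139e+00 2.000e-03 1.978e+00] w 0.0002 F [-0.7 -0.5  0.3] shift [240.6 237.7  48. ]
turn [ 0.12  0.1  -0.11]
```

```bash
python3 -m creep '[15,15,0,0,0,0,1, 28,28,0,0,0,0,1, 28,28,0,0,0,0,1, 28,28,0,0,0,0,1, 28,28,0,0,0,0,1]'
python3 -m creep '[28,28,0,0,0,0,1, 28,28,0,0,0,0,1, 28,28,0,0,0,0,1, 24,22,15,0,0,0,1, 5,5,20,0,0,0,1]'
python3 -m creep '[0,0,13,0,0,0,1, 0,0,0,0,0,0,1]'
python3 - <<'E'
from h import *
rel([.553,.363,.10],1.98)
d=grab('side','s8.png');P=world(d);p=ctrl.sense()['position'];q=P-p
m=(np.linalg.norm(q[...,:2],axis=-1)<.05)&(P[...,2]>.105)&(P[...,2]<.25)&(d['pixels'].max(2)<75)
for lo in np.arange(.1,.22,.01):
    k=m&(P[...,2]>lo)&(P[...,2]<lo+.01)
    if k.sum(): print(round(lo,2),k.sum(),P[k].min(0).round(3),P[k].max(0).round(3),P[k].mean(0).round(3))
cv2.imwrite('pics/c8.png',cv2.resize(d['pixels'][80:210,170:300,::-1],(520,520),interpolation=2))
E
```

```text
time: 10.82
position: [0.4948, 0.2169, 0.1953]
eef_rot: [-3.139, -0.0, 1.978]
force: [0.5, -0.5, 0.9]
grip_width: -0.0001
gripper_force: 0.0
time: 11.23
position: [0.5537, 0.368, 0.1614]
eef_rot: [3.138, -0.001, 1.981]
force: [0.1, 0.2, -0.5]
grip_width: 0.0
gripper_force: 0.0
time: 11.4
position: [0.5487, 0.362, 0.1428]
eef_rot: [-3.132, 0.0, 1.979]
force: [-0.4, -1.2, -0.5]
grip_width: -0.0001
gripper_force: 0.0
t 11.4 pos [0.5487 0.362  0.1428] rpy [-3.132  0.     1.979] w -0.0001 F [-0.4 -1.2 -0.5] shift [-0.7  4.8 42.8]
turn [-0.57  0.03 -0.03]
0.16 10 [0.536 0.348 0.163] [0.554 0.357 0.17 ] [0.546 0.352 0.167]
0.17 23 [0.535 0.347 0.17 ] [0.559 0.362 0.18 ] [0.544 0.354 0.175]
0.18 29 [0.533 0.347 0.18 ] [0.564 0.363 0.19 ] [0.546 0.354 0.186]
0.19 24 [0.534 0.346 0.191] [0.563 0.363 0.199] [0.546 0.353 0.195]
0.2 37 [0.517 0.338 0.2  ] [0.583 0.371 0.21 ] [0.547 0.351 0.206]
0.21 74 [0.509 0.334 0.21 ] [0.587 0.37  0.22 ] [0.548 0.352 0.215]
```

View pics/c8.png

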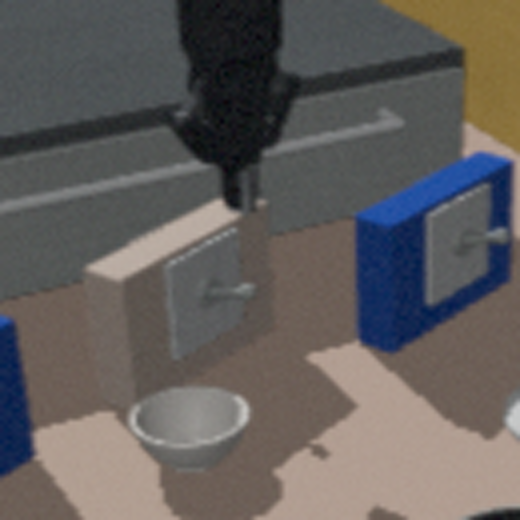

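The crop shows the closed fingertips at crop (240,205), directly above the lever ball at (243,291), with the bowl clear. I'll press down now.

```bash
python3 -m creep '[0,2,15,0,0,0,1, 1,1,20,0,0,0,1, 0,0,15,0,0,0,1, 0,0,5,0,0,0,1, 0,0,5,0,0,0,1]'
python3 -m creep '[0,0,5,0,0,0,1, 0,0,5,0,0,0,1, 0,0,5,0,0,0,1, 0,0,5,0,0,0,1, 0,0,5,0,0,0,1]'
python3 -m creep '[0,0,4,0,0,0,1, 0,0,3,0,0,0,1, 0,0,0,0,0,0,1]'
python3 - <<'E'
from h import *
rel([.553,.363,.047],1.98)
d=grab('side')
cv2.imwrite('pics/c9.png',cv2.resize(d['pixels'][80:210,170:300,::-1],(520,520),interpolation=2))
E
```

```text
time: 11.87
position: [0.5542, 0.3649, 0.0889]
eef_rot: [-3.141, 0.0, 1.978]
force: [-0.5, 0.3, 0.0]
grip_width: -0.0003
gripper_force: 0.0
time: 12.28
position: [0.5546, 0.366, 0.0646]
eef_rot: [3.14, 0.0, 1.979]
force: [0.7, -0.4, 1.9]
grip_width: -0.0002
gripper_force: 0.6
time: 12.53
position: [0.5536, 0.3659, 0.0564]
eef_rot: [-3.141, -0.0, 1.979]
force: [-0.5, 0.6, -0.3]
grip_width: -0.0003
gripper_force: 0.0
t 12.5333 pos [0.5536 0.3659 0.0564] rpy [-3.141 -0.     1.979] w -0.0003 F [-0.5  0.6 -0.3] shift [-2.4 -1.6  9.4]
turn [-0.06 -0.01 -0.05]
```

View pics/c9.png

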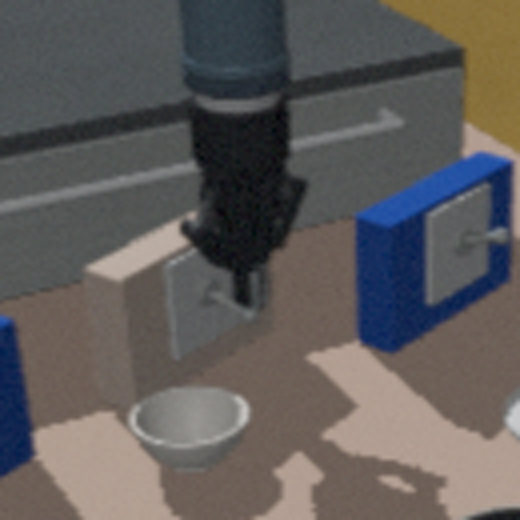

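The crop shows the lever pushed partly down, with the fingertip on its ball at crop (245,308). I'll keep going in small steps until the stop shows up as force.

```bash
python3 -m creep '[0,0,4,0,0,0,1, 0,0,4,0,0,0,1, 0,0,0,0,0,0,1]'
python3 -m creep '[0,0,2,0,0,0,1, 0,0,2,0,0,0,1, 0,0,0,0,0,0,1]'
```

```text
time: 12.83
position: [0.554, 0.3662, 0.0488]
eef_rot: [3.141, -0.0, 1.979]
force: [0.4, 1.1, 1.3]
grip_width: 0.0001
gripper_force: 0.6
time: 13.08
position: [0.5545, 0.3665, 0.0477]
eef_rot: [3.14, -0.0, 1.979]
force: [-6.2, -1.3, 14.4]
grip_width: 0.0
gripper_force: 7.2
```

The force jumps to 14 N, so the lever is at its stop. I'll retreat and check.

```bash
python3 -m creep '[0,0,-5,0,0,0,1, 0,0,-20,0,0,0,1, 0,0,-40,0,0,0,1, 0,0,-40,0,0,0,1, -40,0,0,0,0,0,1]'
python3 -m creep '[-40,0,0,0,0,0,1, -40,0,0,0,0,0,1, -30,0,0,0,0,0,1, 0,0,0,0,0,0,1, 0,0,0,0,0,0,1]'
python3 - <<'E'
from h import *
d=grab('side');pot(d);t=grab('top');pot(t)
T=dict(np.load('pics/top0.npz'));P=world(d);Q=world(t)
m=(P[...,2]>.04)&(P[...,2]<.11)&(np.hypot(P[...,0]-.552,P[...,1]-.364)<.012);print('ball side',m.sum(),P[m].mean(0) if m.any() else '')
m=(Q[...,2]>.04)&(Q[...,2]<.11)&(np.hypot(Q[...,0]-.552,Q[...,1]-.364)<.012);print('ball top',m.sum(),Q[m].mean(0) if m.any() else '')
S=dict(np.load('pics/side0.npz'));df=np.abs(d['pixels'].astype(int)-S['pixels']).max(2)
for n,X in(('bowl',(.466,.29,.02)),('cups',(.44,-.345,.07)),('cup',(.724,-.254,.04)),('can',(.732,-.08,.06)),('lid',(.766,.182,.01)),('spoon',(.656,-.38,.01))):
    c=np.array(S['R'])@X+S['t'];u,v=int(c[0]/c[2]*S['fx']+S['cx']),int(c[1]/c[2]*S['fy']+S['cy']);print(n,u,v,np.median(df[v-15:v+15,u-15:u+15]))
a=d['pixels'][:,:,::-1].copy();a[:180,380:]=cv2.resize(a[130:190,190:250],(180,180),interpolation=2);cv2.imwrite('pics/f.png',a)
E
```

```text
time: 13.5
position: [0.572, 0.3362, 0.1599]
eef_rot: [3.128, -0.002, 1.986]
force: [2.2, 1.8, 1.8]
grip_width: 0.0
gripper_force: 0.0
time: 13.92
position: [0.6141, 0.2263, 0.15]
eef_rot: [-3.141, -0.0, 1.976]
force: [-0.3, 0.1, -0.1]
grip_width: -0.0004
gripper_force: 0.0
lid 614 ((0.6062694787979126, -0.2257559448480606), 0.040730107575654984)
knob 41 [ 0.60505887 -0.22694399  0.0566804 ] [0.00450767 0.00499109 0.00180402]
spot 210 ((0.60467928647995, -0.22729738056659698), 0.04941283538937569)
lid 37 ((0.6097652912139893, -0.22324614226818085), 0.03871910646557808)
knob 20 [ 0.60903787 -0.22408666  0.05712807] [0.00491631 0.00478079 0.00175931]
spot 136 ((0.6084888577461243, -0.2249816507101059), 0.048688556998968124)
ball side 18 [0.54836028 0.36432161 0.06050832]
ball top 0 
bowl 218 188 2.0
cups 343 325 3.0
cup 413 256 3.0
can 367 212 3.0
lid 318 181 2.0
spoon 432 313 5.0
```

View pics/f.png

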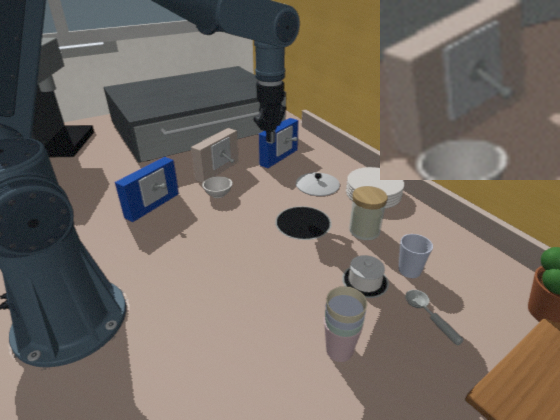

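The final picture shows the pot centred on the small spot at (366,275). The lever points down in the inset at (505,90), with its ball at z≈0.06, the other items are where they were, and the arm is clear.

```bash
python3 -c "
from workcell import ctrl
print(ctrl.sign_off())"
```

```text
the job is handed in; nothing more can be done
None
```

The dip pot stands about 2 mm off the small warming spot's centre, the toggle is pressed down to its stop, the bystanders look unmoved in the final camera check, and the job is handed in at about 14 s; on a first try the fingertips rode up onto the pot's lid (up to about 10 N on the wrist sensor, pot not moved) before I corrected the height.

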